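Switch the recessed gas selector to run

ROBOT

A 7-joint arm with a two-finger parallel gripper is mounted at the origin on the work surface. World frame = base frame: x ahead of the robot, y to its left, z up, the work surface at z = 0. Lengths are in m, angles in rad, forces in N, time in s.
With the tool pointing down it reaches from about 0.425 to 0.875 m from the base axis. Payload 8.4 kg.
Tool frame: the origin (TCP) lies between the finger pads; the fingertips stand env.tip_extent ahead of it and the grasp point (between the pads) lies 2 mm behind it (env.tip_extent is the distance from the TCP to the fingertips, in m); z points along the fingers, x is the direction in which the jaws open and shut, and the axes are right-handed (so a half turn about z gives the same grasp; the last joint's range is limited). The gripper opens to 85 mm and grips with 20 to 120 N. Pads are 22 mm wide; open, the fingers measure 114 mm over their backs; the gripper's body (76 mm by 85 mm) begins 54 mm behind the grasp point. The pads swing forward as they close: fully open they stand 13 mm farther back than shut.
Start: joints at [1.173, 0.333, 0.04, 1.465, -0.013, 1.343, -0.059], TCP at [0.191, -0.621, 0.248] pointing down, gripper open.
Joint ranges: [-2.58, 2.58], [-0.38, 2.09], [-1.3, 1.39], [0.25, 2.4], [-1.5, 4.64], [0.08, 2.09], [-2.65, 2.65]. Speed limits (rad/s): [2.22, 2.22, 2.79, 2.79, 3.14, 3.14, 3.14].

INTERFACE

Orientations are given as a unit quaternion [x, y, z, w].
In Python, from plant import env gives the robot as it stands.
- The arm moves only by the shell command python3 -m pendant 'ROWS' [FORCE]. ROWS is JSON, a list that holds one entry, the list of rows, each a list of 7 numbers: the shift along the tool's x, y, z as a fraction of full scale, then the turn, a rotation vector about the tool's x, y, z as a fraction of full scale, then the opening, from 0 (shut) to 1 (fully open). In form: [[[tx, ty, tz, ax, ay, az, jaw], ...]]. A call has 1 to 12 rows; each row shifts and turns the commanded pose from where the row before left it, along the tool's axes as they then stand; what a row does not reach is not made up. Full scale, the value 1, is 0.25 m for a shift and 90 degrees for a turn. A row lasts 1/12 s, in which the tool goes at most 41.7 mm and 7.16 degrees, less where a joint would pass 70% of its speed; a pose out of reach is approached as far as the arm can. A call with a number of a shift or a turn outside -1 to 1 is refused whole. A call with a gripper value outside its range is refused whole. The fingers move at their own pace and stop on an object; FORCE is the grip in N (left out, the last holds). Time passes only in rows, so rows that do not move let the fingers close. It gives the time, the measured TCP pose, the force and the opening at its end, in the units of the state.
- env.get_state(): the state, without advancing time (a new reading comes with each control period).
- env.grab_frame(name): name is "scene" or "top"; returns the picture (420x560x3 uint8, red, green, blue); there is no depth.
- env.camera_info(name): a dict with "fovy" (degrees; the focal length in pixels is half the picture's height over the tangent of half this angle, whatever the lens; pixels are square), "cx", "cy" (the principal point, pixels), "rvec" (rotation vector, rad) and "tvec" (3), from world to camera coordinates, as OpenCV has them. Camera axes: x right, y down, z forward; pixel columns grow to the right and rows downward; lengths in m; the calibration is good to about 2 mm. A picture is of the moment at which its call begins. camera_info takes no time and is no camera call.
- env.hand_in(): hands the job in, once; it reports no verdict.
The state is a dict: "clock": time; "joint_positions": joint angles; "dq": joint speeds; "joint_efforts": joint torques, N m; "eef_pos": TCP position; "orientation": TCP orientation; "force": force on the tool from outside, world axes, zero at the start; "moment": the same for the moment, N m; "grip_width": finger opening in m.
Only numpy, scipy, OpenCV 4.12 (cv2) and the standard library are available. Lean on these libraries where they do the work, as an engineer would, in place of code of your own. Each camera call takes 0.05 s, during which the arm holds its last target.

TASK

Set the black gas selector knob, down in the round guarded recess on top of the white valve module, from standby to run. Push it down gently, just until it is free of its lock, without squashing the buffer underneath; turn it clockwise, never by force, until its pointer is at the single long mark, and let it spring back up so that it is locked there. Then let go; do not lean on the guard, and leave the jar, beaker and spanner alone.

Things in the scene. Friction and masses are not known exactly. Their poses are not given: they have to be found in the camera images.
- module: white bench box, 220 x 300 x 92 mm (own x, y, z), fixed; origin at the centre of its underside, z up. A round recess is centred on its z axis: 92 mm across inside, open upwards, floor 50 mm above the bench. On its top face a single long black mark (30 x 5 mm) points at the recess where run is, and an arc of small dots shows standby.
- guard: grey collar lining the recess, 4 mm wall, inner radius 46 mm, rim 98 mm above the bench (6 mm proud of the module's top); origin at the centre of the recess floor. It is fragile: the robot must not press on it with more than 20 N.
- knob_grip (a point): on the knob's axis, where to pinch it. Black plastic knob: disc 48 mm across, 6 mm thick, with an upright bar on it 42 mm long, 14 mm thick, 25 mm high above the disc. This point lies 20 mm above the disc's upper face, 5 mm below the bar's top and, knob up, 90 mm above the bench. Site x runs along the bar, away from the pointer end; y crosses its 14 mm. 39 mm free beside each flat face.
- knob_pointer (a point): top of the bar's pointer end (white line), 20 mm from the knob's axis.
- selector (a joint): knob angle, rad, growing clockwise seen from above; at 0 the bar is along the module's x axis, pointer towards its -x. Standby slot: 0 to 0.5. Run slot: 1.39 to 1.51, centred on 1.45 (the long mark). Between them, and past run (end of turn 1.65), it turns only while pressed in far enough. Friction 0.04 N m.
- plunger (a joint): how far the knob is pressed in, m: 0 up (locked in a slot), at most 0.0145. A spring pushes it up with 3 N at 0 and 0.5 N more per mm. The lock lets go at a depth that differs from unit to unit and cannot be seen: 2 to 11 mm. Let go outside of a slot, the knob stays held down under the lock.
- buffer (a joint): squash, m, of the rubber buffer that the knob meets 0.8 mm below the depth at which the lock lets go; 8 N per mm, felt as a sharp rise of the push; 0 when not touched. It is damaged beyond 2 mm (16 N), so a total push of 12 to 16 N frees the lock and is safe; over 19 N may not be.
- jar_center (a point): centre of an amber jar, 56 mm across, 85 mm high, standing loose on the bench; a bystander.
- beaker_center (a point): centre of a glass beaker, 68 mm across, 80 mm high, standing loose on the bench; a bystander.
- spanner: steel spanner, 150 mm long, lying loose on the bench, its length along its x axis; a bystander.
- lock (a joint): twist, rad, of the lock plate that blocks the knob while it is not pressed in far enough; 0 unless the knob is turned against it, 10 N m per rad. It is damaged beyond 0.05 either way (0.5 N m), so do not force a knob that will not turn.

How it is judged:
By the outcome, as a careful person would: the job done as asked, in the order asked, and still so for the second after the job is handed in, with the robot touching nothing.
It also fails if it takes over 64 s, if anything falls off the work surface, if the arm or the gripper's body presses on something with over 40 N, if the wrist force passes 120 N, or if a joint passes its speed limit or range.

## Working session

There is one attempt and no reset: what is moved stays moved. The work goes in short steps, Python scripts to look and compute and a shell command to move; the robot and the scene stay as the last step left them, time stands still between calls to the robot, and variables do not carry over. Pictures are saved under pics/ and viewed, and the job is handed in when it is done.

```bash
ls; mkdir -p pics; python3 - <<'E'
from plant import env
import cv2
s=env.get_state()
for k,v in s.items(): print(k,v)
print(env.tip_extent)
for n in("scene","top"):
    cv2.imwrite(f"pics/{n}0.png",env.grab_frame(n)[:,:,::-1]); print(n,env.camera_info(n))
E
```

```text
pics
clock 0.0
joint_positions [ 1.17279785  0.33396068  0.03991012  1.46627576 -0.01342412  1.34329167
 -0.05849105]
dq [ 7.85502852e-04  6.81035721e-04  5.32604268e-04 -6.45842642e-05
  1.83501454e-03  8.62869931e-04 -1.17582132e-03]
joint_efforts [-8.68539300e-04 -6.58552122e+01  1.36473890e+00 -4.05559337e+01
  1.68233039e-02  1.26234483e-02  2.03871480e-05]
eef_pos [ 0.19117668 -0.62080211  0.24738737]
orientation [ 8.04464185e-01 -5.94000571e-01 -7.00694391e-04 -4.53131634e-04]
force [ 0.60944656  0.57892328 -0.0323051 ]
moment [ 0.01966707 -0.0214271  -0.0333432 ]
grip_width 0.08511812265800692
0.017
scene {'fovy': 44.14797128936129, 'cx': 277.7643900298614, 'cy': 205.13339183918993, 'rvec': array([ 2.28350682,  1.10597069, -0.39206101]), 'tvec': array([-0.33565984, -0.2563861 ,  1.58239215])}
top {'fovy': 46.37217162116208, 'cx': 277.87606590036427, 'cy': 206.26674115949982, 'rvec': array([ 2.21423786, -2.17556515,  0.06452829]), 'tvec': array([0.01417519, 0.51695496, 1.34275994])}
```

View pics/scene0.png

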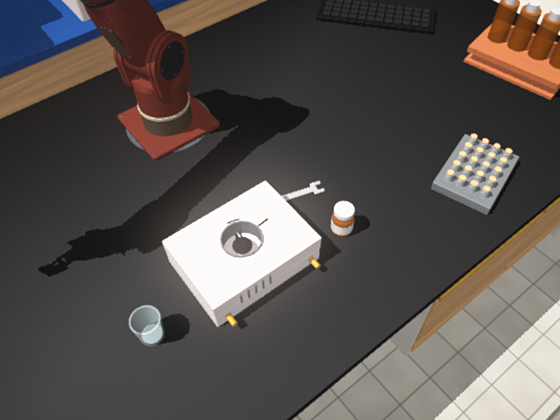

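View pics/top0.png

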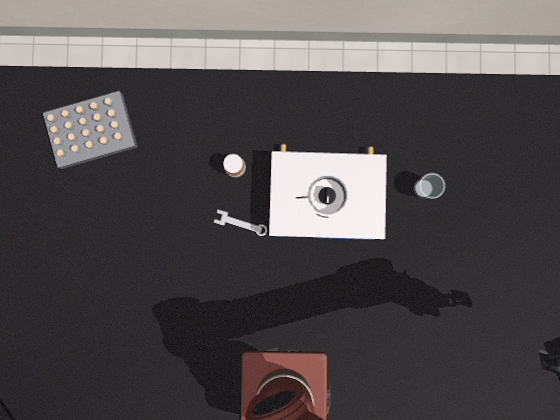

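Both views show the white module with the recess at about (242,238) in "scene" and (327,195) in "top". The spanner and jar are on the left in "top", the beaker on the right. I'll zoom in next.

```bash
python3 - <<'E'
import cv2
a=cv2.imread("pics/top0.png")[140:250,260:400]; b=cv2.imread("pics/scene0.png")[170:330,150:330]
cv2.imwrite("pics/topz.png",cv2.resize(a,None,fx=5.5,fy=5.4,interpolation=cv2.INTER_CUBIC))
cv2.imwrite("pics/scenez.png",cv2.resize(b,None,fx=3.7,fy=3.7,interpolation=cv2.INTER_CUBIC))
E
```

```text
(no output)
```

View pics/topz.png

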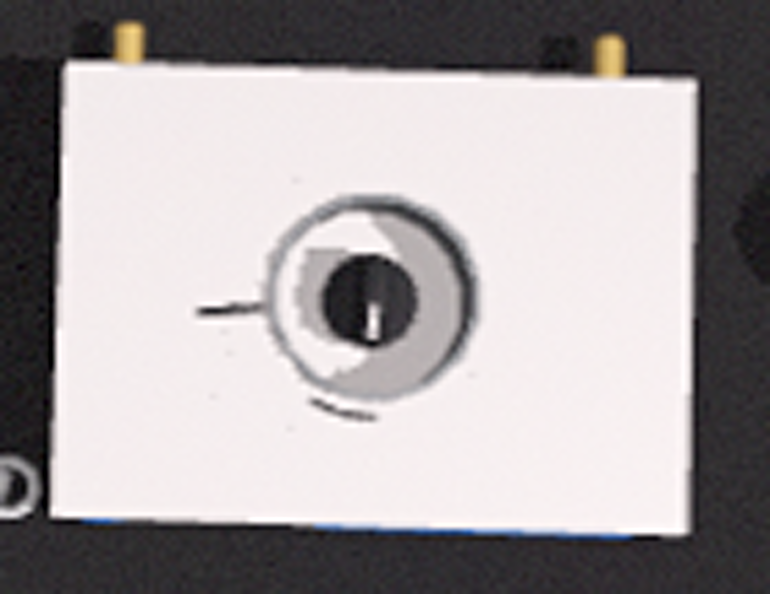

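View pics/scenez.png

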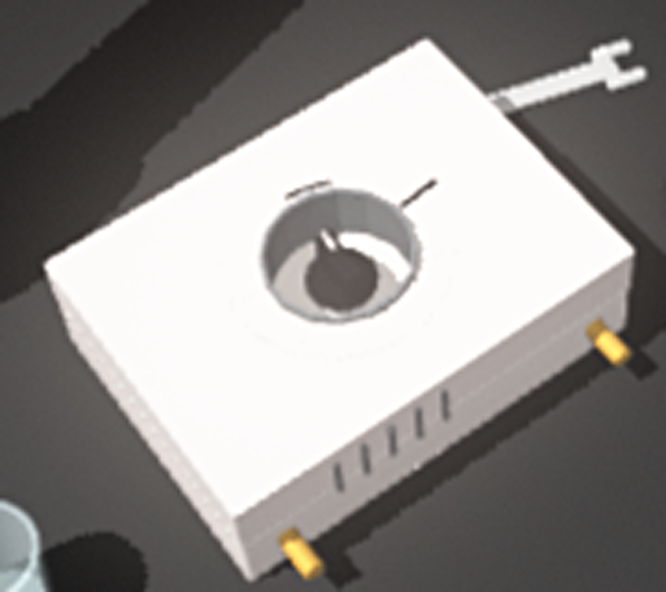

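```bash
cat > h.py <<'E'
import numpy as np, cv2
from plant import env
def cam(n):
    c=env.camera_info(n); f=210/np.tan(np.radians(c["fovy"]/2))
    K=np.array([[f,0,c["cx"]],[0,f,c["cy"]],[0,0,1]]); R=cv2.Rodrigues(c["rvec"])[0]
    return K,R,np.asarray(c["tvec"])
def ray(n,p):
    K,R,t=cam(n); d=R.T@np.linalg.inv(K)@np.array([p[0],p[1],1.]); return -R.T@t,d
def onz(n,p,z):
    o,d=ray(n,p); return o+d*(z-o[2])/d[2]
def tri(p1,p2,n1="scene",n2="top"):
    P=[]
    for n in(n1,n2):
        K,R,t=cam(n); P.append(K@np.c_[R,t])
    X=cv2.triangulatePoints(P[0],P[1],np.array(p1,float).reshape(2,1),np.array(p2,float).reshape(2,1))[:,0]; return X[:3]/X[3]
def proj(n,X):
    K,R,t=cam(n); return cv2.projectPoints(np.atleast_2d(np.array(X,float)),cv2.Rodrigues(R)[0],t,K,None)[0][:,0]
E
python3 - <<'E'
from h import *
z={"t":(260,140,5.5,5.4),"s":(150,170,3.7,3.7)}
def px(k,x,y):
    a=z[k]; return ((x+.5)/a[2]+a[0]-.5,(y+.5)/a[3]+a[1]-.5)
# module corners seen in zooms: scene vs top
# top-zoom corners: TL(67,62) TR(697,78) BR(690,535) BL(50,518)
pairs={"+x-y? TR":((235,517),(697,78)),"TL":((633,255),(67,62)),"BL":((428,38),(50,518)),"BR":((46,265),(690,535)),
 "ptr tip":((324,236),(373,338)),"mark out":((436,182),(197,312)),"mark in":((403,206),(262,306))}
X={}
for k,(s,t) in pairs.items():
    X[k]=tri(px("s",*s),px("t",*t)); print(k,X[k].round(4), onz("top",px("t",*t),.092).round(4))
c=np.mean([X[k] for k in list(pairs)[:4]],0); print("centre",c)
xm=(X["+x-y? TR"]-X["BR"]+X["TL"]-X["BL"])/2; ym=(X["TL"]-X["+x-y? TR"]+X["BL"]-X["BR"])/2
print(np.linalg.norm(xm),np.linalg.norm(ym),np.degrees(np.arctan2(xm[1],xm[0])),np.degrees(np.arctan2(-ym[0],ym[1])))
# automated: white quad in the top picture, rim ellipse
im=cv2.imread("pics/top0.png"); 
m=(im.min(2)>170).astype(np.uint8); m[:120]=0
cs,_=cv2.findContours(m,cv2.RETR_EXTERNAL,cv2.CHAIN_APPROX_NONE); q=max(cs,key=cv2.contourArea)
ap=cv2.approxPolyDP(q,6,True)[:,0]; print("top quad",ap.tolist()); P=np.array([onz("top",p,.092) for p in ap]); print(P.round(4),P.mean(0))
E
```

```text
+x-y? TR [ 0.6543 -0.2575  0.0964] [ 0.6548 -0.2589  0.092 ]
TL [0.6574 0.0418 0.0889] [0.6571 0.0421 0.092 ]
BL [0.436  0.0465 0.0921] [0.4357 0.0461 0.092 ]
BR [ 0.4337 -0.255   0.0931] [ 0.4328 -0.2568  0.092 ]
ptr tip [ 0.5257 -0.1048  0.0932] [ 0.5253 -0.1056  0.092 ]
mark out [ 0.5362 -0.0222  0.0916] [ 0.5364 -0.0219  0.092 ]
mark in [ 0.5398 -0.0522  0.0952] [ 0.5399 -0.0527  0.092 ]
centre [ 0.54535296 -0.10606248  0.09261932]
0.22102308436238832 0.30041674574229393 -0.9312574367764762 -0.5153211829867385
top quad [[272, 152], [269, 235], [384, 238], [385, 155]]
[[ 0.6547  0.0414  0.092 ]
 [ 0.4371  0.0453  0.092 ]
 [ 0.4345 -0.254   0.092 ]
 [ 0.6521 -0.2554  0.092 ]] [ 0.54461033 -0.1056921   0.092     ]
```

```bash
python3 - <<'E'
from h import *
im=cv2.imread("pics/top0.png"); g=im.min(2)
# pointer line: bright pixels within the dark disc
sub=g[178:212,316:340].astype(int); 
dark=(g<90).astype(np.uint8); n,l,st,ce=cv2.connectedComponentsWithStats(dark[170:220,305:350])
print(st.tolist(),(ce+[305,170]).round(1).tolist())
print(sub[12:28,4:20])
ys,xs=np.mgrid[194:203,325:331]; w=np.clip(g[194:203,325:331].astype(float)-60,0,None)
for y in range(9):
    if w[y].sum()>20: print(194+y,(w[y]*xs[y]).sum()/w[y].sum(),w[y].sum())
p=np.c_[xs.ravel(),ys.ravel()]; W=w.ravel(); 
for nm,pp in (("rimc",(260+375.5/5.5-.5,140+300.5/5.4-.5)),):
    print(nm,pp,onz("top",pp,.098))
for X in ((.545,-.106,.098),(.545,-.106,.07),(.545,-.106,.095)): print(proj("top",X),proj("scene",X))
E
```

```text
[[0, 0, 45, 50, 1982], [22, 8, 19, 27, 57], [14, 17, 17, 17, 210], [14, 45, 1, 1, 1]] [[326.7, 194.6], [339.8, 187.7], [326.6, 194.8], [319.0, 215.0]]
[[ 83  23  29  33  24  20  25  53  53  58  53  50  47  64 149 177]
 [ 27  28  29  34  33  22  41  45  54  62  54  49  58  47  87 162]
 [ 32  32  34  37  27  26  36  50  54  64  53  52  58  62  49 148]
 [ 27  28  31  36  23  18  43  52  58  65  51  47  58  57  57  94]
 [ 28  35  37  35  30  20  36  53  60  64  56  51  56  59  52 101]
 [ 36  36  28  41  29  25  47  66  63  67  55  52  57  60  54  74]
 [ 37  32  35  31  25  15  41 139 125  75  50  55  55  59  55  79]
 [ 34  34  36  33  26  29  40 200 179  89  56  52  58  56  58  92]
 [ 36  31  34  39  29  10  41 205 174  60  47  53  59  55  48 137]
 [ 27  32  40  31  24  27  34 234 200  49  46  55  57  60  70 136]
 [ 37  30  36  34  18  21  59 226 193  50  50  65  58  58 130 171]
 [ 97  46  34  27  21  37 101 201 167  53  46  56  53  91 162 180]
 [155 103  58  31  19  20  85 188 155  44  50  71  96 140 172 180]
 [199 193 175 146  93  50  33  10  30  62  79 128 172 184 179 177]
 [242 245 247 233 192 174 140  99 115 136 152 177 179 177 176 179]
 [239 240 240 242 246 249 214 180 183 180 179 176 179 175 175 174]]
196 327.5974842767296 159.0
197 327.6145833333333 288.0
198 327.44015444015446 259.0
199 327.4458598726115 314.0
200 327.4448160535117 299.0
201 327.2283737024221 289.0
202 327.28225806451616 248.0
rimc (327.77272727272725, 195.14814814814815) [ 0.54324297 -0.10573343  0.098     ]
[[327.88317712 194.47650845]] [[241.08422177 237.93613878]]
[[326.76951377 195.31201561]] [[241.94031588 244.49240403]]
[[327.76152622 194.56777499]] [[241.17746275 238.65021051]]
```

Knob axis is at about (0.5445, −0.106). The measured pointer height is 0.093, and its radius is 19.7 mm against 20 mm given. The selector is at about 0.05 rad, and the mark is at 84° as specified. I'll move above it first.

```bash
python3 -m pendant '[[[-0.03,-0.04,0,0,0,0,0.4],[-0.065,-0.082,0,0,0,0,0.4],[-0.065,-0.082,0,0,0,0,0.4],[-0.065,-0.082,0,0,0,0,0.4],[-0.065,-0.082,0,0,0,0,0.4],[-0.065,-0.082,0,0,0,0,0.4],[-0.065,-0.082,0,0,0,0,0.4],[-0.065,-0.082,0,0,0,0,0.4],[-0.065,-0.082,0,0,0,0,0.4],[-0.065,-0.082,0,0,0,0,0.4],[-0.065,-0.082,0,0,0,0,0.4],[-0.065,-0.082,0,0,0,0,0.4]]]' 40
python3 -m pendant '[[[-0.065,-0.082,0,0,0,0,0.4],[-0.065,-0.082,0,0,0,0,0.4],[-0.065,-0.082,0,0,0,0,0.4],[-0.065,-0.082,0,0,0,0,0.4],[-0.065,-0.082,0,0,0,0,0.4],[-0.065,-0.082,0,0,0,0,0.4],[-0.065,-0.082,0,0,0,0,0.4],[-0.065,-0.082,0,0,0,0,0.4],[-0.065,-0.082,0,0,0,0,0.4],[-0.065,-0.082,0,0,0,0,0.4],[-0.065,-0.082,0,0,0,0,0.4],[-0.065,-0.082,0,0,0,0,0.4]]]'
```

```text
clock: 1.1
eef_pos: [0.3622, -0.3717, 0.2482]
orientation: [0.805, -0.594, -0.0, 0.0]
force: [0.9, -0.5, -0.4]
grip_width: 0.0341
clock: 2.1
eef_pos: [0.5394, -0.113, 0.2482]
orientation: [0.805, -0.594, -0.0, 0.0]
force: [0.3, -0.4, -0.3]
grip_width: 0.0344
```

```bash
python3 -m pendant '[[[0,0,0,0,0,-0.05,0.4],[0,0,0,0,0,-0.076,0.4],[0,0,0,0,0,-0.076,0.4],[0,0,0,0,0,-0.076,0.4],[0,0,0,0,0,-0.076,0.4],[0,0,0,0,0,-0.076,0.4],[0,0,0,0,0,-0.076,0.4],[0,0,0,0,0,-0.076,0.4],[0,0,0,0,0,-0.076,0.4],[0,0,0,0,0,-0.076,0.4],[0,0,0,0,0,-0.076,0.4],[0,0,0,0,0,-0.076,0.4]]]'
python3 -m pendant '[[[0,0,0,0,0,-0.076,0.4],[0,0,0,0,0,-0.076,0.4],[0,0,0,0,0,-0.076,0.4],[0,0,0,0,0,-0.076,0.4],[0,0,0,0,0,-0.076,0.4],[0,0,0,0,0,-0.076,0.4],[0,0,0,0,0,-0.076,0.4],[0,0,0,0,0,-0.076,0.4],[0,0,0,0,0,-0.076,0.4],[0,0,0,0,0,-0.076,0.4],[0,0,0,0,0,-0.076,0.4],[0,0,0,0,0,0,0.4]]]'
```

```text
clock: 3.1
eef_pos: [0.5388, -0.1141, 0.2481]
orientation: [0.998, 0.063, -0.0, 0.0]
force: [-0.2, 0.3, -0.1]
grip_width: 0.0338
clock: 4.1
eef_pos: [0.5388, -0.1142, 0.2481]
orientation: [0.752, 0.659, -0.0, -0.0]
force: [0.3, -0.3, -0.5]
grip_width: 0.0342
```

```bash
python3 -m pendant '[[[0,0,0,0,0,-0.044,0.4],[0.034,0.021,0,0,0,0,0.4],[0,0,0.08,0,0,0,0.4],[0,0,0.08,0,0,0,0.4],[0,0,0.08,0,0,0,0.4],[0,0,0.08,0,0,0,0.4],[0,0,0.08,0,0,0,0.4],[0,0,0.04,0,0,0,0.4],[0,0,0,0,0,0,0.4],[0,0,0,0,0,0,0.4]]]'
python3 - <<'E'
from h import *
for n,(y,x) in {"scene":(160,160),"top":(140,260)}.items():
    im=env.grab_frame(n)[:,:,::-1]; cv2.imwrite(f"pics/{n}1.png",cv2.resize(im[y:y+130,x:x+150],None,fx=4,fy=4,interpolation=cv2.INTER_CUBIC))
s=env.get_state(); print(s["eef_pos"],s["orientation"],s["force"],s["joint_positions"])
E
```

```text
clock: 4.93
eef_pos: [0.5453, -0.1063, 0.1386]
orientation: [0.731, 0.682, 0.0, -0.0]
force: [-0.3, -0.9, 1.1]
grip_width: 0.0338
[ 0.54594224 -0.10669332  0.13962319] [7.31306218e-01 6.82048743e-01 5.11138833e-04 6.83078624e-04] [-0.03773162 -0.04631453  0.68404094] [ 0.68906303  0.29915893 -0.66981877  1.80122331  0.20598899  1.10999051
  1.4500216 ]
```

View pics/scene1.png

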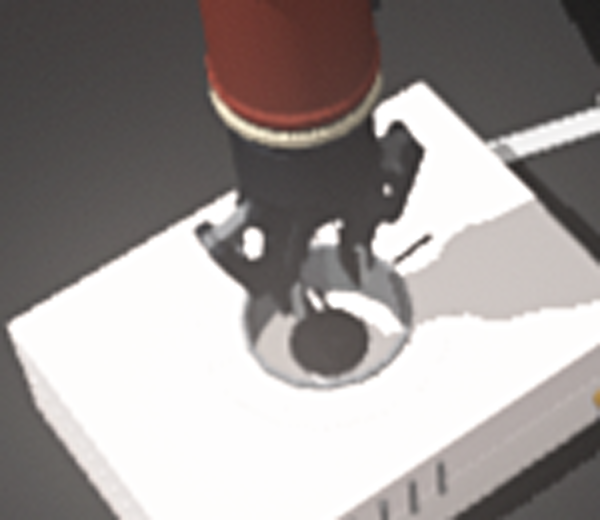

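View pics/top1.png

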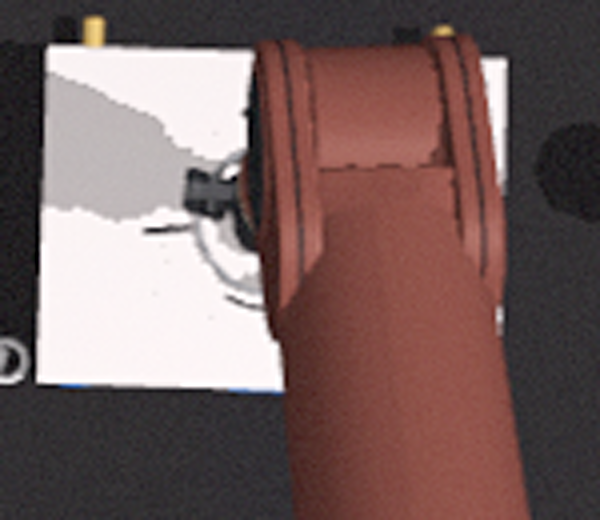

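The scene view shows the fingers straddling the bar, which runs about (300,290)–(320,310) in the crop, centred over the recess. Next I go down carefully.

```bash
python3 -m pendant '[[[0.002,-0.004,0.02,0,0,0,0.4],[0,0,0.036,0,0,0,0.4],[0,0,0.036,0,0,0,0.4],[0,0,0.03,0,0,0,0.4],[0,0,0.03,0,0,0,0.4],[0,0,0.02,0,0,0,0.4],[0,0,0.008,0,0,0,0.4],[0,0,0,0,0,0,0.4],[0,0,0,0,0,0,0.4]]]'
python3 - <<'E'
from h import *
for n,(y,x) in {"scene":(160,160)}.items():
    im=env.grab_frame(n)[:,:,::-1]; cv2.imwrite(f"pics/{n}2.png",cv2.resize(im[y:y+130,x:x+150],None,fx=4,fy=4,interpolation=cv2.INTER_CUBIC))
s=env.get_state(); print(s["eef_pos"],s["orientation"],s["force"],s["moment"])
E
```

```text
clock: 5.78
eef_pos: [0.5442, -0.1063, 0.0934]
orientation: [0.731, 0.682, 0.0, -0.0]
force: [-0.0, -0.8, -0.4]
grip_width: 0.0343
[ 0.54438717 -0.10640326  0.09361551] [7.31013752e-01 6.82362691e-01 1.62924161e-04 1.60933383e-04] [-0.36192554 -0.61972029  0.78083718] [-0.0231358   0.02630926 -0.00873437]
```

View pics/scene2.png

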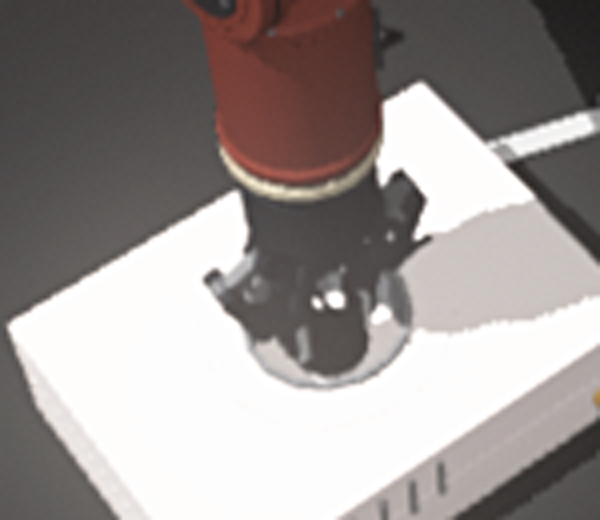

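```bash
python3 -m pendant '[[[0,0,0.006,0,0,0,0.4],[0,0,0.006,0,0,0,0.3],[0,0,0,0,0,0,0.2],[0,0,0,0,0,0,0],[0,0,0,0,0,0,0],[0,0,0,0,0,0,0],[0,0,0,0,0,0,0],[0,0,0,0,0,0,0],[0,0,0,0,0,0,0]]]' 50
python3 - <<'E'
from h import *
s=env.get_state(); print(s["eef_pos"],s["orientation"],s["force"],s["moment"],s["grip_width"])
E
```

```text
clock: 6.58
eef_pos: [0.5441, -0.1062, 0.0904]
orientation: [0.731, 0.682, 0.0, -0.0]
force: [-0.7, 1.3, 1.9]
grip_width: 0.0132
[ 0.54411814 -0.10616308  0.09039658] [ 7.30966071e-01  6.82413795e-01  7.55324464e-05 -1.00531945e-04] [-0.7431911   1.31609755  1.87308826] [ 0.53579045  0.31855406 -0.08225992] 0.013171110098756513
```

Gripped at 13 mm with small side loads. Now I press in small steps and watch the vertical force.

```bash
for i in 1 ; do python3 -m pendant '[[[0,0,0.004,0,0,0,0],[0,0,0.004,0,0,0,0],[0,0,0,0,0,0,0]]]'; done; python3 -m pendant '[[[0,0,0.004,0,0,0,0],[0,0,0,0,0,0,0]]]';
```

```text
clock: 6.83
eef_pos: [0.5441, -0.1062, 0.0882]
orientation: [0.731, 0.682, 0.0, -0.0]
force: [-1.8, 2.8, 2.9]
grip_width: 0.013
clock: 7.0
eef_pos: [0.5441, -0.1062, 0.0872]
orientation: [0.731, 0.682, 0.0, -0.0]
force: [-2.3, 3.0, 3.5]
grip_width: 0.0128
```

```bash
python3 -m pendant '[[[0,0,0.002,0,0,0,0],[0,0,0.002,0,0,0,0],[0,0,0,0,0,0,0]]]'; python3 -c "
from plant import env
s=env.get_state(); print(s['force'],s['moment'])"
```

```text
clock: 7.25
eef_pos: [0.5441, -0.1062, 0.0863]
orientation: [0.731, 0.682, 0.0, -0.0]
force: [-2.6, 4.5, 4.4]
grip_width: 0.0127
[-2.58456238  4.48188563  4.40857957] [ 0.88658129  0.54939816 -0.04226892]
```

```bash
python3 -m pendant '[[[0,0,0.002,0,0,0,0],[0,0,0.002,0,0,0,0],[0,0,0,0,0,0,0]]]'
```

```text
clock: 7.5
eef_pos: [0.5441, -0.1062, 0.0853]
orientation: [0.731, 0.682, 0.0, -0.0]
force: [-3.2, 4.3, 5.0]
grip_width: 0.0128
```

```bash
python3 -m pendant '[[[0,0,0.002,0,0,0,0],[0,0,0.002,0,0,0,0],[0,0,0,0,0,0,0]]]'
```

```text
clock: 7.75
eef_pos: [0.5441, -0.1062, 0.0844]
orientation: [0.731, 0.682, 0.0, -0.0]
force: [-2.3, 3.9, 5.2]
grip_width: 0.0129
```

```bash
python3 -m pendant '[[[0,0,0.002,0,0,0,0],[0,0,0.002,0,0,0,0],[0,0,0,0,0,0,0]]]'
```

```text
clock: 8.0
eef_pos: [0.5441, -0.1062, 0.0834]
orientation: [0.731, 0.682, 0.0, -0.0]
force: [-2.9, 3.9, 5.6]
grip_width: 0.013
```

```bash
python3 -m pendant '[[[0,0,0.002,0,0,0,0],[0,0,0.002,0,0,0,0],[0,0,0,0,0,0,0]]]'
```

```text
clock: 8.25
eef_pos: [0.5442, -0.1062, 0.0824]
orientation: [0.731, 0.682, 0.0, -0.0]
force: [-2.9, 4.9, 7.2]
grip_width: 0.0127
```

```bash
python3 -m pendant '[[[0,0,0.002,0,0,0,0],[0,0,0,0,0,0,0]]]'
```

```text
clock: 8.42
eef_pos: [0.5442, -0.1062, 0.082]
orientation: [0.731, 0.682, 0.0, -0.0]
force: [-2.9, 5.4, 6.6]
grip_width: 0.0129
```

```bash
python3 -m pendant '[[[0,0,0.002,0,0,0,0],[0,0,0,0,0,0,0]]]'
```

```text
clock: 8.58
eef_pos: [0.5441, -0.1062, 0.0815]
orientation: [0.731, 0.682, 0.0, -0.0]
force: [-2.6, 4.5, 7.5]
grip_width: 0.013
```

```bash
python3 -m pendant '[[[0,0,0.002,0,0,0,0],[0,0,0,0,0,0,0]]]'
```

```text
clock: 8.75
eef_pos: [0.5442, -0.1062, 0.0812]
orientation: [0.731, 0.682, 0.0, -0.0]
force: [-4.7, 4.2, 8.6]
grip_width: 0.0127
```

```bash
python3 -m pendant '[[[0,0,0.002,0,0,0,0],[0,0,0,0,0,0,0]]]'
```

```text
clock: 8.92
eef_pos: [0.5442, -0.1062, 0.0809]
orientation: [0.731, 0.682, 0.0, 0.0]
force: [-5.0, 4.8, 10.7]
grip_width: 0.0128
```

```bash
python3 -m pendant '[[[0,0,0.002,0,0,0,0],[0,0,0,0,0,0,0]]]'
```

```text
clock: 9.08
eef_pos: [0.5443, -0.1062, 0.0806]
orientation: [0.731, 0.682, -0.0, 0.0]
force: [-5.1, 5.1, 13.9]
grip_width: 0.0131
```

The sharp rise starts at TCP z of about 0.0813 m, and the push is now 13.9 N, so the knob is on the buffer and the lock is free. I'll trim the side force, then start turning within the standby slot.

```bash
python3 -m pendant '[[[0.002,-0.002,0,0,0,0,0],[0,0,0,0,0,0,0]]]';python3 -c "
from plant import env
s=env.get_state(); print(s['force'],s['moment'])"
```

```text
clock: 9.25
eef_pos: [0.5442, -0.1061, 0.0808]
orientation: [0.731, 0.682, 0.0, 0.001]
force: [-4.8, 3.6, 12.0]
grip_width: 0.013
[-4.84624553  3.60375593 12.03377513] [ 0.62434526  1.0157973  -0.03420215]
```

```bash
python3 -m pendant '[[[0,0,0,0,0,0.04,0],[0,0,0,0,0,0.04,0],[0,0,0,0,0,0,0]]]';python3 -c "
from plant import env
s=env.get_state(); print(s['force'],s['moment'])"
```

```text
clock: 9.5
eef_pos: [0.5442, -0.1062, 0.0808]
orientation: [0.774, 0.634, 0.0, 0.001]
force: [-4.2, 3.2, 12.0]
grip_width: 0.0128
[-4.15889783  3.21922734 12.04163362] [ 0.67396983  0.96636937 -0.04391066]
```

```bash
python3 -m pendant '[[[0,0,0,0,0,0.04,0],[0,0,0,0,0,0.04,0],[0,0,0,0,0,0.04,0],[0,0,0,0,0,0,0]]]';python3 -c "
from plant import env
s=env.get_state(); print(s['force'],s['moment'])"
```

```text
clock: 9.83
eef_pos: [0.5441, -0.1064, 0.0808]
orientation: [0.83, 0.558, 0.0, 0.001]
force: [-3.8, 2.5, 12.1]
grip_width: 0.0131
[-3.76952037  2.5146704  12.06514627] [ 0.52461759  1.0504534  -0.05645387]
```

```bash
python3 -m pendant '[[[0,0,0,0,0,0.02,0],[0,0,0,0,0,0.02,0],[0,0,0,0,0,0,0]]]';python3 -c "
from plant import env
s=env.get_state(); print(s['force'],s['moment'])"
```

```text
clock: 10.08
eef_pos: [0.5441, -0.1064, 0.0808]
orientation: [0.847, 0.532, 0.0, 0.001]
force: [-3.7, 1.8, 12.1]
grip_width: 0.0127
[-3.72919807  1.75260581 12.10115712] [0.5288127  1.12391871 0.00438828]
```

```bash
python3 -m pendant '[[[0,0,0,0,0,0.01,0],[0,0,0,0,0,0.01,0],[0,0,0,0,0,0,0]]]';python3 -c "
from plant import env
s=env.get_state(); print(s['force'],s['moment'])"
```

```text
clock: 10.33
eef_pos: [0.544, -0.1065, 0.0807]
orientation: [0.855, 0.519, 0.0, 0.001]
force: [-3.8, 2.1, 12.7]
grip_width: 0.0129
[-3.76584569  2.05904301 12.66315599] [0.52385136 1.13416889 0.01485699]
```

```bash
python3 -m pendant '[[[0,0,0,0,0,0.01,0],[0,0,0,0,0,0.01,0],[0,0,0,0,0,0,0]]]';python3 -c "
from plant import env
s=env.get_state(); print(s['force'],s['moment'])"
```

```text
clock: 10.58
eef_pos: [0.5441, -0.1065, 0.0808]
orientation: [0.863, 0.506, 0.0, 0.001]
force: [-4.2, 2.1, 12.3]
grip_width: 0.013
[-4.19171908  2.14410002 12.32141627] [0.47489298 1.13515336 0.02137766]
```

```bash
python3 -m pendant '[[[0,0,0,0,0,0.01,0],[0,0,0,0,0,0.01,0],[0,0,0,0,0,0,0]]]';python3 -c "
from plant import env
s=env.get_state(); print(s['force'],s['moment'])"
```

```text
clock: 10.83
eef_pos: [0.544, -0.1065, 0.0807]
orientation: [0.87, 0.492, 0.0, 0.001]
force: [-4.5, 1.1, 13.8]
grip_width: 0.0132
[-4.54032543  1.1144691  13.84610565] [ 0.42365777  1.14411738 -0.03240276]
```

```bash
python3 -m pendant '[[[0,0,0,0,0,0.01,0],[0,0,0,0,0,0.01,0],[0,0,0,0,0,0,0]]]';python3 -c "
from plant import env
s=env.get_state(); print(s['force'],s['moment'])"
```

```text
clock: 11.08
eef_pos: [0.544, -0.1065, 0.0807]
orientation: [0.878, 0.479, 0.0, 0.001]
force: [-4.8, 1.7, 11.4]
grip_width: 0.0123
[-4.80745728  1.67731673 11.37625468] [0.44504048 1.1775825  0.05939776]
```

```bash
python3 -m pendant '[[[0,0,0,0,0,0.01,0],[0,0,0,0,0,0.01,0],[0,0,0,0,0,0,0]]]';python3 -c "
from plant import env
s=env.get_state(); print(s['force'],s['moment'])"
```

```text
clock: 11.33
eef_pos: [0.544, -0.1066, 0.0807]
orientation: [0.885, 0.465, 0.0, 0.001]
force: [-4.3, 1.9, 13.4]
grip_width: 0.013
[-4.31022434  1.91121123 13.42558413] [ 0.44325283  1.21345575 -0.02456256]
```

```bash
python3 -m pendant '[[[0,0,0,0,0,0.03,0],[0,0,0,0,0,0.03,0],[0,0,0,0,0,0.03,0],[0,0,0,0,0,0.03,0],[0,0,0,0,0,0,0]]]';python3 -c "
from plant import env
s=env.get_state(); print(s['force'],s['moment'])"
```

```text
clock: 11.75
eef_pos: [0.5439, -0.1067, 0.0807]
orientation: [0.926, 0.378, -0.0, 0.001]
force: [-5.4, 1.8, 13.5]
grip_width: 0.013
[-5.39402815  1.82852571 13.49655443] [ 0.37194615  1.2815406  -0.06066733]
```

```bash
python3 -m pendant '[[[0,0,0,0,0,0.03,0],[0,0,0,0,0,0.03,0],[0,0,0,0,0,0.03,0],[0,0,0,0,0,0.03,0],[0,0,0,0,0,0,0]]]';python3 -c "
from plant import env
s=env.get_state(); print(s['force'],s['moment'])"
```

```text
clock: 12.17
eef_pos: [0.5438, -0.1068, 0.0807]
orientation: [0.957, 0.289, -0.0, 0.001]
force: [-6.2, 2.3, 12.2]
grip_width: 0.0131
[-6.21615059  2.26461201 12.23553227] [ 0.42927198  1.3188594  -0.03926932]
```

```bash
python3 -m pendant '[[[0,0,0,0,0,0.03,0],[0,0,0,0,0,0.03,0],[0,0,0,0,0,0.03,0],[0,0,0,0,0,0.03,0],[0,0,0,0,0,0,0]]]';python3 -c "
from plant import env
s=env.get_state(); print(s['force'],s['moment'])"
```

```text
clock: 12.58
eef_pos: [0.5436, -0.1069, 0.0806]
orientation: [0.98, 0.198, -0.0, 0.001]
force: [-5.6, 2.1, 13.3]
grip_width: 0.0132
[-5.64852809  2.09423402 13.30453197] [ 0.41178536  1.53081877 -0.04245225]
```

```bash
python3 -m pendant '[[[0,0,0,0,0,0.03,0],[0,0,0,0,0,0.03,0],[0,0,0,0,0,0.03,0],[0,0,0,0,0,0.03,0],[0,0,0,0,0,0.03,0],[0,0,0,0,0,0.03,0],[0,0,0,0,0,0,0],[0,0,0,0,0,0,0]]]'
python3 - <<'E'
from h import *
for n,(y,x) in {"scene":(170,170),"top":(140,260)}.items():
    im=env.grab_frame(n)[:,:,::-1]; cv2.imwrite(f"pics/{n}3.png",cv2.resize(im[y:y+110,x:x+130],None,fx=5,fy=5,interpolation=cv2.INTER_CUBIC))
s=env.get_state(); o=s["orientation"]; print(s["eef_pos"],s["force"],s["moment"],2*np.degrees(np.arctan2(o[1],o[0])),s["joint_positions"])
E
```

```text
clock: 13.25
eef_pos: [0.5433, -0.1069, 0.0806]
orientation: [0.998, 0.059, -0.0, 0.001]
force: [-6.9, 0.1, 13.5]
grip_width: 0.0127
[ 0.54333256 -0.10692924  0.08058713] [-7.98830506  1.30139006 14.46049427] [ 0.36665524  1.65026971 -0.07375706] 6.8105149859377745 [ 0.46987266  0.32363907 -0.41451388  1.86773063  0.15638754  0.98213775
  0.10613495]
```

View pics/scene3.png

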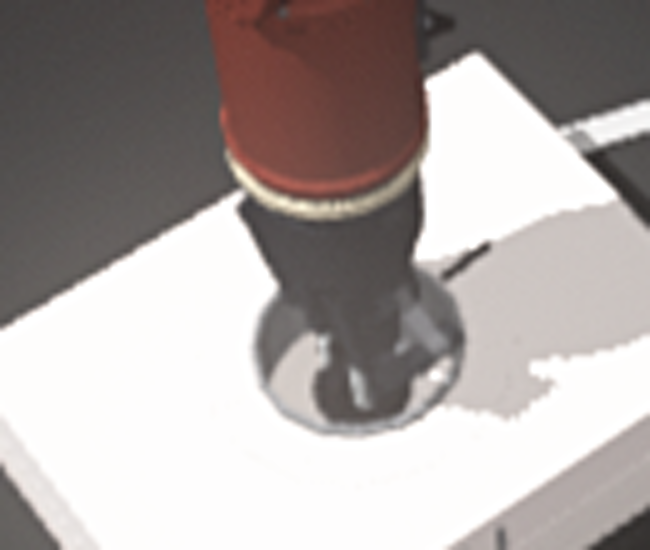

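View pics/top3.png

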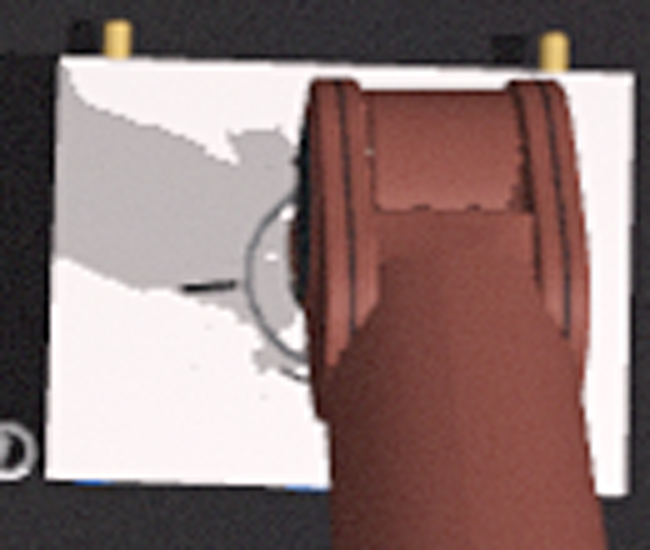

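The pointer is hidden by the hand. By the tool yaw of 6.8°, the selector is at about 1.44 rad. I'll trim the side load, then ride the knob up while still gripping it, watching that it isn't held under the lock.

```bash
python3 -m pendant '[[[-0.003,0,0,0,0,0.004,0],[0,0,-0.003,0,0,0,0],[0,0,-0.004,0,0,0,0],[0,0,0,0,0,0,0]]]'
```

```text
clock: 13.68
eef_pos: [0.5432, -0.1069, 0.0822]
orientation: [0.998, 0.056, 0.0, 0.001]
force: [-2.4, 1.0, 5.7]
grip_width: 0.0133
```

```bash
python3 -m pendant '[[[0,0,-0.004,0,0,0,0],[0,0,-0.004,0,0,0,0],[0,0,0,0,0,0,0]]]'
```

```text
clock: 13.93
eef_pos: [0.5432, -0.1069, 0.084]
orientation: [0.998, 0.056, 0.0, 0.001]
force: [-2.0, 0.8, 6.2]
grip_width: 0.0128
```

```bash
python3 -m pendant '[[[0,0,-0.004,0,0,0,0],[0,0,-0.004,0,0,0,0],[0,0,0,0,0,0,0]]]'
```

```text
clock: 14.18
eef_pos: [0.5431, -0.1069, 0.0859]
orientation: [0.998, 0.056, 0.0, 0.0]
force: [-0.8, -1.1, 4.6]
grip_width: 0.0126
```

```bash
python3 -m pendant '[[[0,0,-0.004,0,0,0,0],[0,0,-0.004,0,0,0,0],[0,0,0,0,0,0,0]]]'
```

```text
clock: 14.43
eef_pos: [0.5431, -0.1068, 0.0878]
orientation: [0.998, 0.056, 0.0, 0.0]
force: [0.4, -3.4, 3.1]
grip_width: 0.0125
```

```bash
python3 -m pendant '[[[0,0,-0.004,0,0,0,0],[0,0,-0.002,0,0,0,0],[0,0,0,0,0,0,0]]]';python3 -c "
from plant import env
s=env.get_state(); print(s['force'],s['moment'])"
```

```text
clock: 14.68
eef_pos: [0.5431, -0.1067, 0.0892]
orientation: [0.998, 0.056, 0.0, 0.0]
force: [0.9, -4.4, 1.6]
grip_width: 0.0128
[ 0.92988286 -4.38975703  1.63713728] [-1.1983319  -0.20358783  0.00955281]
```

```bash
python3 -m pendant '[[[0,0,0,0,0,0,0.18],[0,0,0,0,0,0,0.22],[0,0,0,0,0,0,0.3],[0,0,0,0,0,0,0.35],[0,0,0,0,0,0,0.4],[0,0,0,0,0,0,0.4]]]' 
python3 -m pendant '[[[0,0,-0.02,0,0,0,0.4],[0,0,-0.04,0,0,0,0.4],[0,0,-0.06,0,0,0,0.4],[0,0,-0.08,0,0,0,0.4],[0,0,-0.1,0,0,0,0.4],[0,0,-0.12,0,0,0,0.4],[0,0,-0.12,0,0,0,0.4],[0,0,0,0,0,0,0.4]]]'
python3 - <<'E'
from h import *
for n,(y,x) in {"scene":(170,170)}.items():
    im=env.grab_frame(n)[:,:,::-1]; cv2.imwrite(f"pics/{n}4.png",cv2.resize(im[y:y+110,x:x+130],None,fx=5,fy=5,interpolation=cv2.INTER_CUBIC))
E
```

```text
clock: 15.18
eef_pos: [0.5428, -0.1057, 0.0889]
orientation: [0.998, 0.057, -0.0, -0.0]
force: [-0.0, 0.7, 1.1]
grip_width: 0.0338
clock: 15.85
eef_pos: [0.5457, -0.106, 0.2314]
orientation: [0.998, 0.057, 0.005, 0.001]
force: [0.8, 0.5, 0.6]
grip_width: 0.0338
```

View pics/scene4.png

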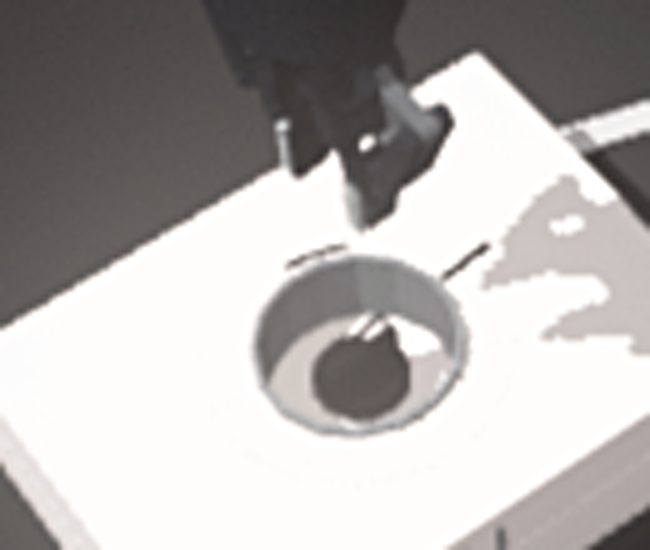

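The white line at (372,325)–(385,312) points at the long mark. I'll move the arm aside for a check from both views.

```bash
python3 -m pendant '[[[0,0.06,0,0,0,0,0.4],[0,0.12,0,0,0,0,0.4],[0,0.12,0,0,0,0,0.4],[0,0.12,0,0,0,0,0.4],[0,0.12,0,0,0,0,0.4],[0,0.12,0,0,0,0,0.4],[0,0.12,0,0,0,0,0.4],[0,0.12,0,0,0,0,0.4],[0,0.12,0,0,0,0,0.4],[0,0.06,0,0,0,0,0.4],[0,0,0,0,0,0,0.4]]]'
python3 - <<'E'
from h import *
for n,(y,x) in {"scene":(170,170),"top":(140,260)}.items():
    im=env.grab_frame(n)[:,:,::-1]; cv2.imwrite(f"pics/{n}5f.png",im); cv2.imwrite(f"pics/{n}5.png",cv2.resize(im[y:y+110,x:x+130],None,fx=5,fy=5,interpolation=cv2.INTER_CUBIC))
E
```

```text
clock: 16.82
eef_pos: [0.5718, -0.3789, 0.2227]
orientation: [0.999, 0.054, -0.001, 0.0]
force: [0.0, -0.7, 0.1]
grip_width: 0.0339
```

View pics/scene5.png

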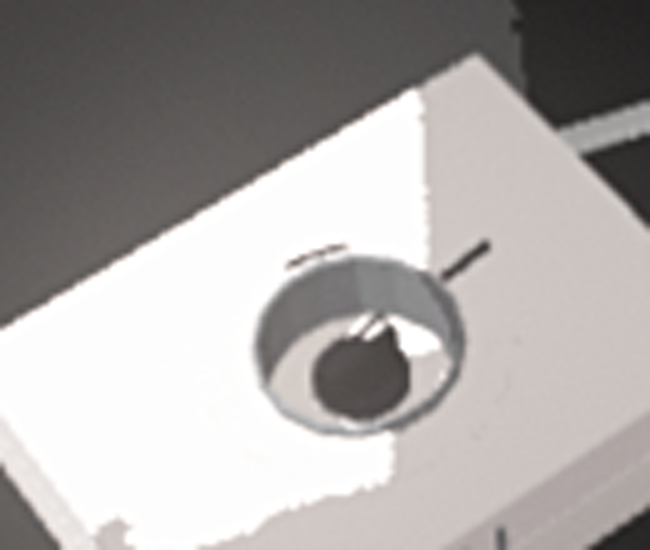

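View pics/top5.png

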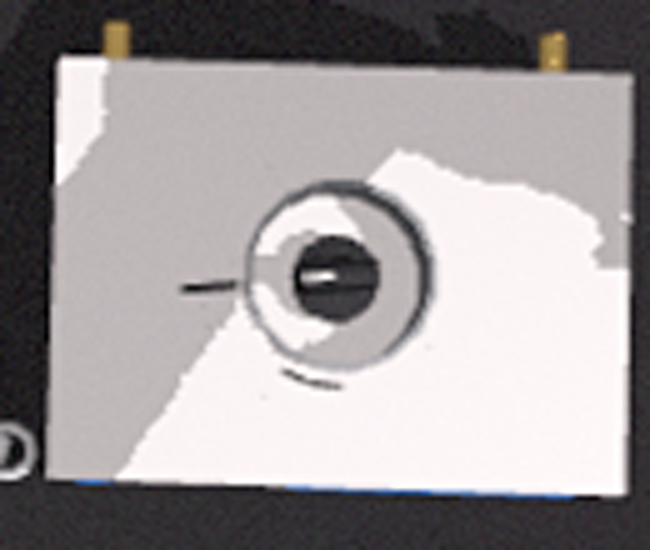

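View pics/top5f.png

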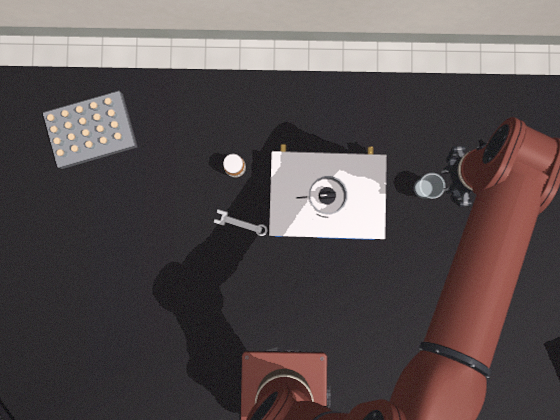

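```bash
python3 - <<'E'
from h import *
c=np.array([.5437,-.1062]); th=np.radians(83.1+.7); d=np.array([-np.cos(th),np.sin(th)])
zp=lambda n,p:((p+.5-np.array({"scene":(170,170),"top":(140,260)}[n])[::-1])*5-.5)
for z in (.095,.085,.088):
    for r in (20,0):
        X=[*(c+d*r/1000),z]; print(z,r,"scene",zp("scene",proj("scene",X)[0]).round(0),"top",zp("top",proj("top",X)[0]).round(0))
im=cv2.imread("pics/scene5f.png")[228:242,236:256]; cv2.imwrite("pics/s6.png",cv2.resize(im,None,fx=30,fy=30,interpolation=cv2.INTER_NEAREST))
a=onz("top",(260+305.5/5-.5,140+276.5/5-.5),.095);b=onz("top",(260+333.5/5-.5,140+273.5/5-.5),.095);v=a-b;print("line",np.degrees(np.arctan2(v[1],-v[0])),a,b)
a=onz("top",(260+182.5/5-.5,140+289.5/5-.5),.092);b=onz("top",(260+236.5/5-.5,140+284.5/5-.5),.092);v=a-b;print("mark",np.degrees(np.arctan2(v[1],-v[0])))
s=env.get_state();print(s["force"])
E
```

```text
0.095 20 scene [388. 319.] top [303. 281.]
0.095 0 scene [356. 344.] top [341. 277.]
0.085 20 scene [389. 330.] top [301. 282.]
0.085 0 scene [357. 355.] top [339. 279.]
0.088 20 scene [389. 327.] top [302. 282.]
0.088 0 scene [357. 352.] top [340. 278.]
line 82.85186103829233 [ 0.54406001 -0.08733125  0.095     ] [ 0.54588907 -0.10191594  0.095     ]
mark 83.678790311952
[ 0.30562156 -0.26105116  0.58394637]
```

View pics/s6.png

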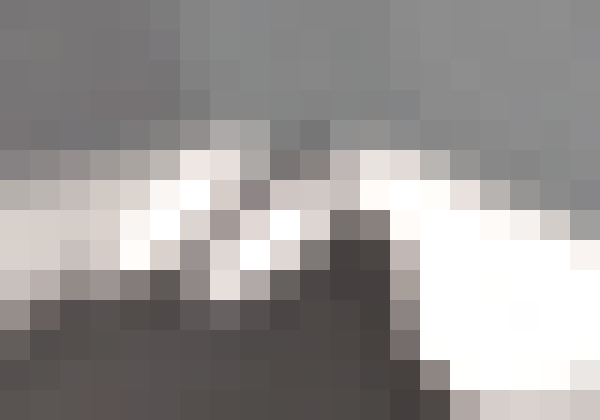

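The line in the scene view runs (367,337)→(383,322). That matches the prediction for knob up; if pressed it would sit about 11 px lower in the crop. The pointer is at 82.9° and the mark at 83.7°, well within the slot. Jar, beaker and spanner are where they were. I'm handing in.

```bash
python3 -c "
from plant import env
print(env.hand_in())"
```

```text
the job is handed in; nothing more can be done
None
```

The gas selector knob is set to run and has sprung back up. I handed the job in at about 17 s of the 64 s allowed, and the hand-in gave no verdict.

- **Push:** I pressed in small steps until the force rose sharply at about 9 mm. The highest push I read was about 14.5 N, which is about 0.8 mm of squash on the buffer.
- **Turn:** I turned the knob clockwise to about 1.45 rad. The turning moment stayed near zero (at most about 0.07 N m), so it was never forced.
- **Release:** The push fell with the spring as I let the knob rise, so it was not held under the lock. I then opened the fingers and moved the arm clear.

**Last checks:**
- From above, the pointer is at about 82.9° and the long mark at 83.7°. The run slot allows about ±3.4°.
- In the scene view the pointer sits where it should with the knob up. It would appear clearly lower if the knob were still pressed in.
- The force on the tool is about zero, and the jar, beaker and spanner look unmoved in the top picture.
- Side forces on the grip reached about 8 N because the tool was slightly off the knob's axis. I trimmed them out and saw no sign of contact with the guard.
- None of the checks failed or disagreed, but the lock and buffer cannot be seen, so those are judged from force and position only.

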